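# Shut the mist valve in the cheese cellar

## Robot

A 6-joint arm with a two-finger parallel gripper is mounted at the origin on the work surface. World frame = base frame: x ahead of the robot, y to its left, z up, the work surface at z = 0. Lengths are in m, angles in rad, forces in N, time in s.
With the tool pointing down it reaches from about 0.375 to 0.9 m from the base axis. Payload 3.1 kg.
Tool frame: the origin (TCP) lies at the very end of the fingers, on their centre line; the grasp point (between the pads) lies 19 mm behind it; z points along the fingers, y is the direction in which the jaws open and shut (so a half turn about z gives the same grasp; the last joint's range is limited). The gripper opens to 87 mm and grips with 3 to 60 N. Pads are 19 mm wide; open, the fingers measure 117 mm over their backs; the gripper's body (75 mm by 190 mm) begins 51 mm behind the grasp point.
Start: joints at [-1.458, 0.527, 1.433, -0, 1.181, -0.178], TCP at [0.18, -0.599, 0.223] pointing down, gripper open.
Joint ranges: [-3.08, 3.08], [-0.75, 2.2], [0.22, 2.44], [-1.43, 4.57], [0, 2.65], [-2.85, 2.85]. Speed limits (rad/s): [2.79, 2.79, 3.14, 3.14, 3.14, 3.14].

## Interface

Orientations are given as a unit quaternion [x, y, z, w].
In Python, from rig import robot gives the robot as it stands. The module is installed in compiled form; this text tells all that it offers.
- The arm moves only by the tool send_rows, never from a script. Its argument "deltas" is a list of rows, each an object of numbers: "tx", "ty", "tz": the shift along the tool's x, y, z in cm; "rx", "ry", "rz": the turn, a rotation vector about the tool's x, y, z in rad. A call has 1 to 5 rows; each row is the pose to reach, as a shift and turn from the pose commanded when the call began, along the tool's axes at that moment; what a row does not reach only later rows make up. A row lasts 1/12 s, in which the tool goes at most 41.7 mm and 7.16 degrees, less where a joint would pass 70% of its speed; a pose out of reach is approached as far as the arm can. A call with a gripper value outside its range is refused whole. "claw" is the finger opening in cm, from 0 to 8.7, set as the call begins (left out, the last holds). The fingers move at their own pace and stop on an object; "squeeze" is the grip in N (left out, the last holds). Time passes only in rows, so rows that repeat a pose let the fingers close. It gives the time, the measured TCP pose, the force and the opening at its end, in the units of the state.
- robot.get_obs(): the state, without advancing time (a new reading comes with each control period).
- robot.camera(name): name is "scene" or "side" or "wrist"; returns a dict with "color" (420x560x3 uint8, red, green, blue), "z_map" (420x560 float32, m along the optical axis (not along the pixel's ray), 0 where there is no reading), "intrinsics" (3x3 intrinsics, pixels), "R" (3x3) and "t" (3): a world point X has camera coordinates R X + t; the wrist camera has in their place "tool_from_camera" (4x4, takes a point from camera to tool coordinates, whose origin is the TCP and whose axes are the flange's). Camera axes: x right, y down, z forward; pixel columns grow to the right and rows downward; lengths in m; the calibration is good to about 2 mm. A picture is of the moment at which its call begins: read the wrist's pose just before it.
- robot.hand_in(): hands the job in, once; it reports no verdict.
Trained networks look in the newest picture that a camera, given by its name, has taken for a name from the list of things; names that differ only in an ending like _2 or _b are one class to them, and where a whole thing is asked for, a point or a joint stands for the part that bears it (a point fixed in the world has none). Each returns a list of dicts, best first, with "p" (0 to 1); they miss things now and then, are a little off and sometimes report something else, mostly with a low value. They report only what shows in the picture. A call takes as long as a camera call.
- robot.outline_of(label, camera): "pixels" (420x560 bool, what is visible of it) and "xy" ([column, row] in pixels, amid what is visible of it).
- robot.tip_of(label, camera): "xy" ([column, row] in pixels: a listed point, or the origin of a listed thing).
The state is a dict: "time": time; "q": joint angles; "joint_velocities": joint speeds; "joint_torque": joint torques, N m; "position": TCP position; "tool_rot": TCP orientation; "ft_force": force on the tool from outside, world axes, zero at the start; "moment": the same for the moment, N m; "grip_width": finger opening in m.
Only numpy, scipy, OpenCV 4.12 (cv2) and the standard library are available. Lean on these libraries where they do the work, as an engineer would, in place of code of your own. Each camera call takes 0.05 s, during which the arm holds its last target.

## Task

Shut off the cellar's misting water: push the blue cover of the valve box by its upright yellow tab along its rails until it is fully open, then push the red lever a quarter turn until it is fully shut, pointing towards the opened cover. Only push with the fingertips or the outside of the fingers: pinch nothing, pick nothing up, and leave the green lever and the loose things on the bench where they are. Leave the cover open and finish clear of everything.

Things in the scene. Friction and masses are not known exactly. Their poses are not given: they have to be found in the camera images.
- valve_box: Fixed open-topped aluminium box, 170 (x) x 300 (y) x 85 mm high; origin centre of underside, z up; turned up to 17 deg on the bench. Walls 12 mm (x sides), 15 mm (y ends), floor 8 mm. Two rails at rim height run on 290 mm beyond its +y end for the cover. Inside, a red- and a green-levered valve: pivots at x = +30, y = -70 or +20 mm; which is where varies.
- cover (a joint): Slide (m) of the blue flat cover along the box's +y: 0 shut, 0.28 fully open against its stop; starts 0 to 0.035. Cover 164 x 300 x 6 mm, top 92 mm above the bench, captive on its rails. It takes 2 N of friction plus 6 N per m/s and stays where left. Fully open, its trailing edge is at y = +130 mm in the box frame.
- cover_tab (a point): Centre of the upright yellow tab at the cover's trailing (-y) end: 70 mm wide (box x), 12 mm thick (box y), from 92 to 118 mm above the bench; this point is 105 mm above the bench. Cover shut: at y = -140 mm in the box frame. Push its -y face towards the box's +y.
- red_lever (a joint): Angle (rad) of the red lever (white band) about its upright pivot: 0 open, pointing to the box's -x, along its pipe; 1.571 fully shut against its stop, pointing to the box's +y, towards the opened cover. Shuts clockwise seen from above. Starts 0 to 0.3. Friction 0.1 N m; it stays where left.
- red_pivot (a point): Pivot of the red lever: on its axis at the lever's mid height, 63 mm above the bench. Does not move; axes as the box's.
- red_tip (a point): Outer end of the red lever at mid height, 75 mm from its pivot. The lever is a bar 16 mm wide and 18 mm deep (54 to 72 mm above the bench): a fingertip 48 mm above the bench meets its full depth. Below it the pipe tops out at 35 mm above the bench, the brass valve body (within 25 mm of the pivot) at 41 mm.
- green_lever (a joint): Angle (rad) of the green lever on the other valve, same sizes and sense as the red one; starts 0 to 0.15, to be left as it is.
- green_tip (a point): Outer end of the green lever, at mid height, 75 mm from its own pivot.
- cheese_pale: Bystander: small pale cheese wheel, 110 mm diameter, 50 mm high; origin at the centre of its underside.
- cheese_brown: Bystander: small brown cheese wheel, 84 mm diameter, 40 mm high; origin at the centre of its underside.
- brine_jar: Bystander: green glass jar with white lid, 60 mm diameter, 100 mm high; origin at the centre of its underside.
- rind_brush: Bystander: hand brush lying on the bench, some 0.2 m long; origin under its middle.
- cup: Bystander: white cup, 70 mm diameter, 70 mm high; origin at the centre of its underside.
- salt_tin: Bystander: small open steel tin, 80 x 60 x 40 mm; origin at the centre of its underside.

How it is judged:
On the way, in this order (a step that is already met when the one before it is completed fails the run):
1. the cover is pushed fully open while the red lever is still open (value of joint cover above 0.25 m and value of joint red_lever below 0.6 rad), for 0.2 s.
2. the red lever is pushed shut with the cover open (value of joint red_lever above 1.43 rad and value of joint cover above 0.25 m), for 0.2 s.
At the end, for the whole second after the job is handed in: The cover is open to within 30 mm of its stop, the red lever is within 8 degrees of fully shut and at rest, the green lever's end is within 15 mm and every loose thing within 20 mm of where it started (all of step 2 and velocity of joint red_lever below 0.05 rad/s and velocity of joint cover below 0.02 m/s and distance of each of cheese_pale, cheese_brown, brine_jar, rind_brush, cup, salt_tin from where it was at the start of the episode below 0.02 m and distance of green_tip from where it was at the start of the episode below 0.015 m); the robot touches nothing.
It fails at once if the cover's tab is pinched: the fingers press on both of its faces at once (contact force between the fingers and cover_c1 above 2 N and contact force between the fingers and cover_c2 above 2 N).
It fails at once if the red lever is pinched: the fingers press on both of its sides at once (contact force between the fingers and red_lever_c1 above 2 N and contact force between the fingers and red_lever_c2 above 2 N).
It fails at once if the green lever's end is moved by more than 20 mm (distance of green_tip from where it was at the start of the episode above 0.02 m).
It fails at once if a loose thing is lifted, carried or shoved by more than 30 mm (distance of any of cheese_pale, cheese_brown, brine_jar, rind_brush, cup, salt_tin from where it was at the start of the episode above 0.03 m).
It fails at once if a loose thing is lifted off the bench by more than 12 mm (height (world z) of any of cheese_pale, cheese_brown, brine_jar, cup, salt_tin above 0.012 m or height (world z) of rind_brush above 0.03 m).
It also fails if it takes over 50 s, if anything falls off the work surface, if the arm or the gripper's body presses on something with over 40 N, if the wrist force passes 120 N, or if a joint passes its speed limit or range.

## Working session

There is one attempt and no reset: what is moved stays moved. The work goes in short steps, Python scripts to look and compute and a tool call to move; the robot and the scene stay as the last step left them, time stands still between calls to the robot, and variables do not carry over. Pictures are saved under pics/ and viewed, and the job is handed in when it is done.

Besides the shell and the picture viewer there is one more tool, called as name([rows], argument=value, ...), one row to a line, values as JSON. send_rows: Moves the arm, as the interface text tells. Its arguments: {"type":"object","properties":{"deltas":{"type":"array","items":{"type":"object","properties":{"tx":{"type":"number"},"ty":{"type":"number"},"tz":{"type":"number"},"rx":{"type":"number"},"ry":{"type":"number"},"rz":{"type":"number"}}}},"claw":{"type":"number"},"squeeze":{"type":"number"}},"required":["deltas"]}

```bash
mkdir -p pics; cat > h.py <<'E'
import numpy as np, cv2
from rig import robot
from scipy.spatial.transform import Rotation as Rn
def px2w(c,u,v,z=None):
    K=np.array(c["intrinsics"]);R=np.array(c["R"]);t=np.array(c["t"])
    d=np.linalg.inv(K)@[u,v,1]
    if z is None:
        return R.T@(d*c["z_map"][int(round(v)),int(round(u))]-t)
    C=-R.T@t; D=R.T@d
    return C+D*(z-C[2])/D[2]
E
python3 - <<'E'
from h import *
o=robot.get_obs();print({k:np.round(v,3) for k,v in o.items()})
for n in("scene","side"):
    c=robot.camera(n);cv2.imwrite(f"pics/{n}0.png",c["color"][:,:,::-1])
    print(n,np.round(-np.array(c["R"]).T@c["t"],3))
    for l in("cover_tab","red_pivot","red_tip","green_tip","valve_box","brine_jar","cup","cheese_pale","cheese_brown","rind_brush","salt_tin"):
        r=robot.tip_of(l,n)
        print(l,[(np.round(x["xy"],1),round(x["p"],2)) for x in r[:2]])
E
```

```text
{'time': np.float64(0.0), 'q': array([-1.458,  0.528,  1.434, -0.   ,  1.181, -0.178]), 'joint_velocities': array([ 0.001,  0.001, -0.001,  0.001,  0.001,  0.   ]), 'joint_torque': array([  0.   , -44.004, -17.659,   0.063,   0.058,  -0.   ]), 'position': array([ 0.18 , -0.598,  0.222]), 'tool_rot': array([ 0.989,  0.145,  0.   , -0.001]), 'ft_force': array([-0.713, -0.318,  0.293]), 'moment': array([0.005, 0.022, 0.064]), 'grip_width': np.float64(0.087)}
scene [ 0.839 -0.572  0.921]
cover_tab [(array([239.4, 190.7]), 0.75)]
red_pivot []
red_tip []
green_tip []
valve_box [(array([279.6, 178.7]), 0.94)]
brine_jar [(array([372.6, 205.9]), 0.76)]
cup [(array([372.3, 206.8]), 0.74), (array([164. , 290.9]), 0.65)]
cheese_pale [(array([334.7, 258.6]), 0.71)]
cheese_brown [(array([211.4, 265.2]), 0.86), (array([191.1, 186. ]), 0.58)]
rind_brush [(array([243.1, 124.9]), 0.95)]
salt_tin []
side [0.393 0.645 0.896]
cover_tab [(array([314.1, 221.6]), 0.86)]
red_pivot []
red_tip []
green_tip []
valve_box [(array([293.1, 292.2]), 0.56)]
brine_jar [(array([196.8, 292.7]), 0.69)]
cup [(array([336. , 195.7]), 0.64)]
cheese_pale [(array([224.7, 241.2]), 0.77)]
cheese_brown [(array([312.1, 214.7]), 0.92)]
rind_brush [(array([360.6, 341.2]), 0.91)]
salt_tin [(array([367.8, 270.8]), 0.87)]
```

View pics/scene0.png

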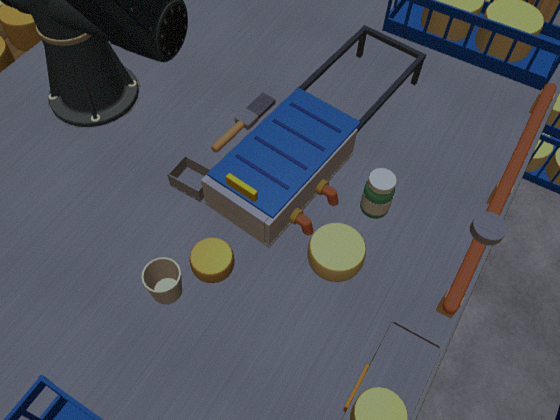

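View pics/side0.png

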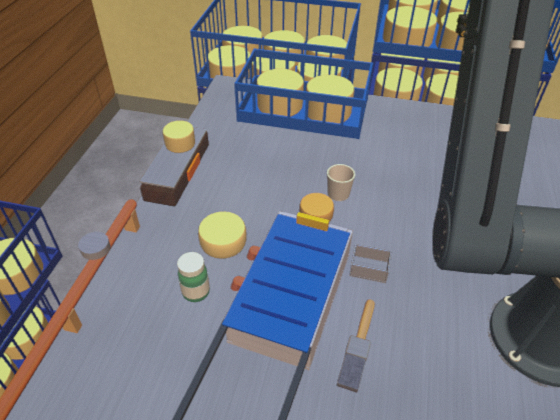

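The scene view shows the blue cover with its tab at (241,187) and the rails running to the upper right. In the side view the tab is at (313,221). Brown cheese, the cup and the tin sit near the tab end. Next I fit the cover in world coordinates.

```bash
python3 - <<'E'
from h import *
for n in("scene","side"):
    c=robot.camera(n);col=c["color"]
    hsv=cv2.cvtColor(col,cv2.COLOR_RGB2HSV)
    z=c["z_map"];K=np.array(c["intrinsics"])
    v,u=np.mgrid[:420,:560]
    P=np.stack([(u-K[0,2])/K[0,0]*z,(v-K[1,2])/K[1,1]*z,z],-1).reshape(-1,3)
    W=((P-np.array(c["t"]))@np.array(c["R"])).reshape(420,560,3)
    blue=cv2.inRange(hsv,(100,120,60),(125,255,255))>0
    m=blue&(z>0)&(abs(W[...,2]-.092)<.012)&(W[...,0]>.2)&(W[...,0]<.9)&(abs(W[...,1])<.5)
    k,lab,st,_=cv2.connectedComponentsWithStats(m.astype(np.uint8))
    i=1+np.argmax(st[1:,4]);m=lab==i
    p=W[m];print(n,m.sum(),"z",np.median(p[:,2]))
    # edge via image contour to plane
    cs,_=cv2.findContours(m.astype(np.uint8),0,1)
    q=max(cs,key=len)[:,0,:]
    pw=np.array([px2w(c,a,b,.092)[:2] for a,b in q]).astype(np.float32)
    r=cv2.minAreaRect(pw);print(r,np.round(cv2.boxPoints(r),3).tolist())
    y=cv2.inRange(hsv,(22,150,100),(34,255,255))>0
    my=y&(abs(W[...,2]-.108)<.02)
    d=np.hypot(W[...,0]-r[0][0],W[...,1]-r[0][1]);my&=d<.18
    t=W[my];print("tab",my.sum(),np.round(t.mean(0),3),np.round(t.min(0),3),np.round(t.max(0),3))
    for l in("cover_tab","valve_box","brine_jar","cup","cheese_pale","cheese_brown","rind_brush","salt_tin"):
        h={"cover_tab":.105}.get(l,0.0)
        for x in robot.tip_of(l,n)[:2]: print(l,round(x["p"],2),np.round(px2w(c,*x["xy"],h),3))
E
```

```text
scene 9042 z 0.0927252107745826
((0.5104805827140808, 0.03522805869579315), (0.3027418851852417, 0.1642264425754547), 83.29719543457031) [[0.41100001335144043, -0.10599999874830246], [0.5740000009536743, -0.125], [0.6100000143051147, 0.17599999904632568], [0.44699999690055847, 0.19499999284744263]]
tab 175 [ 0.495 -0.105  0.118] [ 0.46  -0.114  0.114] [ 0.529 -0.096  0.122]
cover_tab 0.73 [ 0.492 -0.108  0.105]
valve_box 0.73 [0.509 0.022 0.   ]
brine_jar 0.6 [0.712 0.057 0.   ]
cup 0.92 [ 0.454 -0.316  0.   ]
cheese_pale 0.89 [ 0.691 -0.088  0.   ]
cheese_pale 0.58 [ 0.353 -0.089  0.   ]
cheese_brown 0.87 [ 0.508 -0.225  0.   ]
cheese_brown 0.28 [0.507 0.013 0.   ]
rind_brush 0.56 [0.35  0.104 0.   ]
salt_tin 0.62 [ 0.36  -0.092  0.   ]
side 10033 z 0.09179559546513816
((0.5073939561843872, 0.036103636026382446), (0.3007304072380066, 0.1638093739748001), 83.4692611694336) [[0.4090000092983246, -0.10400000214576721], [0.5720000267028809, -0.12300000339746475], [0.6060000061988831, 0.17599999904632568], [0.4429999887943268, 0.19499999284744263]]
tab 145 [ 0.491 -0.104  0.117] [ 0.458 -0.116  0.11 ] [ 0.525 -0.094  0.121]
cover_tab 0.57 [ 0.488 -0.104  0.105]
valve_box 0.58 [0.506 0.014 0.   ]
brine_jar 0.61 [0.701 0.062 0.   ]
brine_jar 0.25 [ 0.498 -0.209  0.   ]
cup 0.7 [ 0.46  -0.307  0.   ]
cheese_pale 0.75 [ 0.694 -0.096  0.   ]
cheese_brown 0.55 [ 0.5   -0.227 -0.   ]
rind_brush 0.59 [0.351 0.102 0.   ]
rind_brush 0.53 [ 0.359 -0.096  0.   ]
salt_tin 0.71 [ 0.354 -0.089  0.   ]
```

```bash
cat >> h.py <<'E'
YAW=np.deg2rad(83.3); yd=np.array([np.cos(YAW),np.sin(YAW)]); xd=np.array([yd[1],-yd[0]])
CC=np.array([.509,.0358])
def plan(xyz,yaw=YAW):
    o=robot.get_obs();p=o["position"];T=Rn.from_quat(o["tool_rot"])
    G=Rn.from_matrix(np.array([[np.cos(yaw),np.sin(yaw),0],[np.sin(yaw),-np.cos(yaw),0],[0,0,-1]]).T.reshape(3,3).T)
    d=T.inv().apply(np.array(xyz)-p)*100; r=(T.inv()*G).as_rotvec()
    print("t",round(float(o["time"]),2),"pos",np.round(p,4),"d(cm)",np.round(d,2),"r",np.round(r,3),"F",np.round(o["ft_force"],1),"|d|",np.linalg.norm(d).round(2))
E
python3 -c "
from h import *
p=CC-.170*yd; print(p)
plan([*p,.2])"
```

```text
[ 0.48916597 -0.13303901]
t 2.1 pos [ 0.1798 -0.5986  0.2225] d(cm) [ 43.02 -35.69   2.25] r [ 0.    -0.    -1.162] F [-0.3  0.4 -0.7] |d| 55.94
```

send_rows([
  {"tx":2,"ty":-1.7,"rz":-0.08},
  {"tx":4.8,"ty":-4,"rz":-0.19},
  {"tx":7.8,"ty":-6.5,"rz":-0.3},
  {"tx":10.8,"ty":-9,"rz":-0.42},
  {"tx":13.8,"ty":-11.5,"rz":-0.53},
], claw=0)

```text
schema error: expected keys tx, ty, tz, rx, ry, rz
```

```bash
python3 -c "
from h import *
p=CC-.170*yd
plan([*p,.2])"
```

```text
t 2.1 pos [ 0.1798 -0.5986  0.2225] d(cm) [ 43.02 -35.69   2.25] r [ 0.    -0.    -1.162] F [-0.3  0.4 -0.7] |d| 55.94
```

send_rows([
  {"tx":2,"ty":-1.7,"tz":0,"rx":0,"ry":0,"rz":-0.08},
  {"tx":4.8,"ty":-4,"tz":0,"rx":0,"ry":0,"rz":-0.19},
  {"tx":7.8,"ty":-6.5,"tz":0,"rx":0,"ry":0,"rz":-0.3},
  {"tx":10.8,"ty":-9,"tz":0,"rx":0,"ry":0,"rz":-0.42},
  {"tx":13.8,"ty":-11.5,"tz":0,"rx":0,"ry":0,"rz":-0.53},
], claw=0)

```text
time: 2.52
position: [0.2795, -0.4474, 0.2226]
tool_rot: [0.916, 0.402, 0.0, 0.0]
ft_force: [0.4, -0.7, 0.8]
grip_width: 0.0615
```

```bash
python3 -c "
from h import *
p=CC-.170*yd
plan([*p,.2])"
```

```text
t 2.52 pos [ 0.2795 -0.4474  0.2226] d(cm) [37.33 -5.87  2.26] r [ 0.     0.    -0.627] F [ 0.4 -0.7  0.8] |d| 37.85
```

send_rows([
  {"tx":3.7,"ty":-0.6,"tz":0,"rx":0,"ry":0,"rz":-0.12},
  {"tx":7.4,"ty":-1.2,"tz":0,"rx":0,"ry":0,"rz":-0.24},
  {"tx":11.1,"ty":-1.8,"tz":0,"rx":0,"ry":0,"rz":-0.36},
  {"tx":14.8,"ty":-2.4,"tz":0,"rx":0,"ry":0,"rz":-0.48},
  {"tx":18.5,"ty":-3,"tz":0,"rx":0,"ry":0,"rz":-0.6},
], claw=0)

```text
time: 2.93
position: [0.3837, -0.2913, 0.2228]
tool_rot: [0.756, 0.655, 0.0, 0.0]
ft_force: [1.0, -0.5, -0.9]
grip_width: 0.0283
```

```bash
python3 -c "
from h import *
p=CC-.170*yd
plan([*p,.2])"
```

```text
t 2.93 pos [ 0.3837 -0.2913  0.2228] d(cm) [17.17  8.17  2.28] r [ 0.001  0.    -0.026] F [ 1.  -0.5 -0.9] |d| 19.15
```

send_rows([
  {"tx":3.4,"ty":1.6,"tz":0.4,"rx":0,"ry":0,"rz":-0.02},
  {"tx":6.8,"ty":3.2,"tz":0.8,"rx":0,"ry":0,"rz":-0.02},
  {"tx":10.2,"ty":4.8,"tz":1.2,"rx":0,"ry":0,"rz":-0.02},
  {"tx":13.6,"ty":6.4,"tz":1.6,"rx":0,"ry":0,"rz":-0.02},
  {"tx":16,"ty":7.8,"tz":2.2,"rx":0,"ry":0,"rz":-0.02},
], claw=0)

```text
time: 3.35
position: [0.4849, -0.1435, 0.2009]
tool_rot: [0.751, 0.661, 0.0, 0.0]
ft_force: [0.0, 0.2, -1.2]
grip_width: 0.0017
```

send_rows([
  {"tx":0,"ty":0,"tz":0,"rx":0,"ry":0,"rz":0},
  {"tx":0,"ty":0,"tz":0,"rx":0,"ry":0,"rz":0},
  {"tx":0,"ty":0,"tz":0,"rx":0,"ry":0,"rz":0},
], claw=0)

```text
time: 3.6
position: [0.4836, -0.1464, 0.2006]
tool_rot: [0.751, 0.66, -0.0, 0.0]
ft_force: [-0.4, 0.4, -0.1]
grip_width: 0.0005
```

```bash
python3 -c "
from h import *
p=CC-.170*yd
plan([*p,.101])
for n in ('scene',): cv2.imwrite('pics/s1.png',robot.camera(n)['color'][:,:,::-1])"
```

```text
t 3.6 pos [ 0.4836 -0.1464  0.2006] d(cm) [1.4  0.38 9.96] r [-0.     0.    -0.011] F [-0.4  0.4 -0.1] |d| 10.07
```

View pics/s1.png

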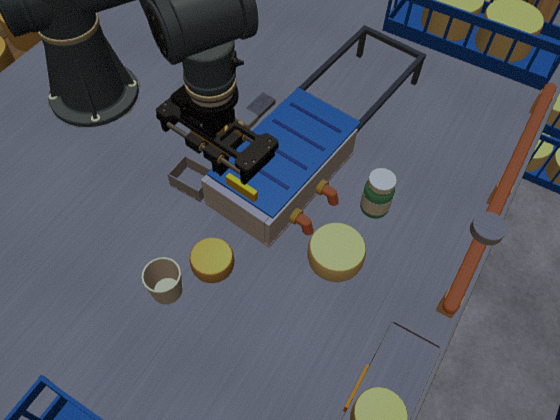

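The gripper, fingers closed, stands above and behind the tab (tab at (243,187)). Next I descend.

send_rows([
  {"tx":0,"ty":0.2,"tz":2.5,"rx":0,"ry":0,"rz":-0.01},
  {"tx":0,"ty":0.4,"tz":5.5,"rx":0,"ry":0,"rz":-0.01},
  {"tx":0,"ty":0.4,"tz":8.5,"rx":0,"ry":0,"rz":-0.01},
  {"tx":0,"ty":0.4,"tz":9.9,"rx":0,"ry":0,"rz":-0.01},
  {"tx":0,"ty":0.4,"tz":9.9,"rx":0,"ry":0,"rz":-0.01},
])

```text
time: 4.07
position: [0.4851, -0.1471, 0.0989]
tool_rot: [0.749, 0.663, -0.001, -0.003]
ft_force: [0.1, -0.6, 0.5]
grip_width: 0.0012
```

send_rows([
  {"tx":1.0,"ty":0,"tz":0,"rx":0,"ry":0,"rz":0},
  {"tx":2.0,"ty":0,"tz":0,"rx":0,"ry":0,"rz":0},
  {"tx":3.0,"ty":0,"tz":0,"rx":0,"ry":0,"rz":0},
  {"tx":4.0,"ty":0,"tz":0,"rx":0,"ry":0,"rz":0},
  {"tx":5.0,"ty":0,"tz":0,"rx":0,"ry":0,"rz":0},
])

```text
time: 4.48
position: [0.4946, -0.0965, 0.1028]
tool_rot: [0.748, 0.664, 0.0, 0.002]
ft_force: [-1.3, -2.1, 1.4]
grip_width: 0.0004
```

```bash
python3 -c "
from h import *
p=CC+.10*yd
plan([*p,.101])
for n in ('scene',): cv2.imwrite('pics/s2.png',robot.camera(n)['color'][:,:,::-1])"
```

```text
t 4.48 pos [ 0.4946 -0.0965  0.1028] d(cm) [23.3  -0.14  0.15] r [ 0.003  0.001 -0.001] F [-1.3 -2.1  1.4] |d| 23.3
```

View pics/s2.png

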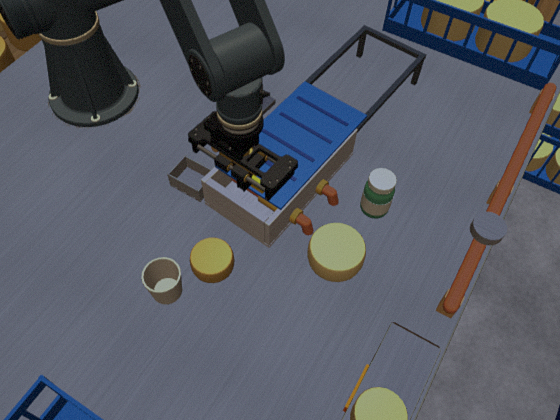

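The cover is moving with the fingers behind the tab, so I keep pushing.

send_rows([
  {"tx":1.8,"ty":0,"tz":0,"rx":0,"ry":0,"rz":0},
  {"tx":3.6,"ty":0,"tz":0,"rx":0,"ry":0,"rz":0},
  {"tx":5.4,"ty":0,"tz":0,"rx":0,"ry":0,"rz":0},
  {"tx":7.2,"ty":0,"tz":0,"rx":0,"ry":0,"rz":0},
  {"tx":9.0,"ty":0,"tz":0,"rx":0,"ry":0,"rz":0},
])

```text
time: 4.95
position: [0.5048, -0.0068, 0.1023]
tool_rot: [0.748, 0.664, 0.0, 0.001]
ft_force: [0.3, -3.3, 1.9]
grip_width: 0.0005
```

send_rows([
  {"tx":1.8,"ty":0,"tz":0,"rx":0,"ry":0,"rz":0},
  {"tx":3.6,"ty":0,"tz":0,"rx":0,"ry":0,"rz":0},
  {"tx":5.4,"ty":0,"tz":0,"rx":0,"ry":0,"rz":0},
  {"tx":7.2,"ty":0,"tz":0,"rx":0,"ry":0,"rz":0},
  {"tx":9.0,"ty":0,"tz":0,"rx":0,"ry":0,"rz":0},
])

```text
time: 5.37
position: [0.5151, 0.0827, 0.1023]
tool_rot: [0.747, 0.664, -0.0, 0.001]
ft_force: [-0.1, -3.2, 1.3]
grip_width: 0.0006
```

```bash
python3 -c "
from h import *
p=CC+.10*yd
plan([*p,.101])"
```

```text
t 5.37 pos [0.5151 0.0827 0.1023] d(cm) [ 5.27 -0.07  0.12] r [ 0.001  0.001 -0.001] F [-0.1 -3.2  1.3] |d| 5.27
```

Slowing down for the last stretch to the stop.

send_rows([
  {"tx":1.0,"ty":0,"tz":0,"rx":0,"ry":0,"rz":0},
  {"tx":2.0,"ty":0,"tz":0,"rx":0,"ry":0,"rz":0},
  {"tx":3.0,"ty":0,"tz":0,"rx":0,"ry":0,"rz":0},
  {"tx":4.0,"ty":0,"tz":0,"rx":0,"ry":0,"rz":0},
  {"tx":4.8,"ty":0,"tz":0,"rx":0,"ry":0,"rz":0},
])

```text
time: 5.78
position: [0.5206, 0.1301, 0.1015]
tool_rot: [0.748, 0.664, -0.0, -0.0]
ft_force: [-0.6, -3.1, 1.0]
grip_width: 0.0003
```

send_rows([
  {"tx":0.2,"ty":0,"tz":0,"rx":0,"ry":0,"rz":0},
  {"tx":0.4,"ty":0,"tz":0,"rx":0,"ry":0,"rz":0},
  {"tx":0.6,"ty":0,"tz":0,"rx":0,"ry":0,"rz":0},
])

```text
time: 6.03
position: [0.5212, 0.1353, 0.1014]
tool_rot: [0.748, 0.664, -0.0, -0.0]
ft_force: [-0.5, -2.0, 1.2]
grip_width: 0.0002
```

```bash
python3 -c "
from h import *
p=CC+.12*yd
plan([*p,.101])
for n in ('scene',): cv2.imwrite('pics/s3.png',robot.camera(n)['color'][:,:,::-1])"
```

```text
t 6.03 pos [0.5212 0.1353 0.1014] d(cm) [ 1.98 -0.06  0.04] r [-0.001  0.    -0.002] F [-0.5 -2.   1.2] |d| 1.98
```

View pics/s3.png

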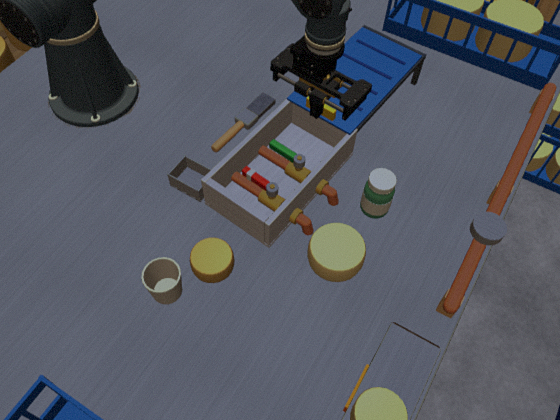

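The cover is nearly open. The red lever (pivot near (271,188)) is the -70 mm one and the green one (pivot near (299,160)) is the +20 mm one. I creep on until the stop is felt.

send_rows([
  {"tx":0.3,"ty":0,"tz":0,"rx":0,"ry":0,"rz":0},
  {"tx":0.6,"ty":0,"tz":0,"rx":0,"ry":0,"rz":0},
  {"tx":0.9,"ty":0,"tz":0,"rx":0,"ry":0,"rz":0},
  {"tx":0.9,"ty":0,"tz":0,"rx":0,"ry":0,"rz":0},
])

```text
time: 6.42
position: [0.5221, 0.1423, 0.1014]
tool_rot: [0.747, 0.665, -0.002, 0.001]
ft_force: [-0.8, -10.2, 3.3]
grip_width: 0.0006
```

send_rows([
  {"tx":0.2,"ty":0,"tz":0,"rx":0,"ry":0,"rz":0},
  {"tx":0.4,"ty":0,"tz":0,"rx":0,"ry":0,"rz":0},
  {"tx":0.6,"ty":0,"tz":0,"rx":0,"ry":0,"rz":0},
  {"tx":0.6,"ty":0,"tz":0,"rx":0,"ry":0,"rz":0},
])

```text
time: 6.75
position: [0.5221, 0.1425, 0.1015]
tool_rot: [0.746, 0.666, -0.006, 0.004]
ft_force: [-2.7, -28.3, 5.2]
grip_width: 0.0001
```

The stop is reached: force rises to 28 N with no travel. Now I back off and rise.

send_rows([
  {"tx":-1.2,"ty":0,"tz":0,"rx":0,"ry":0,"rz":0},
  {"tx":-3,"ty":0,"tz":0,"rx":0,"ry":0,"rz":0},
  {"tx":-5,"ty":0,"tz":-2,"rx":0,"ry":0,"rz":0},
  {"tx":-6,"ty":0,"tz":-5,"rx":0,"ry":0,"rz":0},
  {"tx":-6,"ty":0,"tz":-8,"rx":0,"ry":0,"rz":0},
])

```text
time: 7.17
position: [0.5154, 0.0893, 0.1815]
tool_rot: [0.749, 0.663, -0.001, -0.001]
ft_force: [2.1, 0.4, 0.5]
grip_width: 0.0004
```

send_rows([
  {"tx":0,"ty":0,"tz":-3,"rx":0,"ry":0,"rz":0},
  {"tx":0,"ty":0,"tz":-6,"rx":0,"ry":0,"rz":0},
  {"tx":0,"ty":0,"tz":-7,"rx":0,"ry":0,"rz":0},
  {"tx":0,"ty":0,"tz":-7,"rx":0,"ry":0,"rz":0},
])

```text
time: 7.5
position: [0.5183, 0.0911, 0.2544]
tool_rot: [0.748, 0.664, 0.003, 0.002]
ft_force: [0.3, 0.6, -0.7]
grip_width: 0.0001
```

```bash
cat > look.py <<'E'
from h import *
import sys
tag=sys.argv[1]
o=robot.get_obs();print(round(float(o["time"]),2),np.round(o["position"],4))
for n in("scene","side"):
    c=robot.camera(n);col=c["color"].copy()
    cv2.imwrite(f"pics/{n}_{tag}.png",cv2.resize(col[70:350,140:420][:,:,::-1],(600,600),interpolation=cv2.INTER_CUBIC))
    for l,h in(("red_pivot",.063),("red_tip",.063),("green_tip",.063),("cover_tab",.105)):
        for x in robot.tip_of(l,n)[:2]: print(n,l,round(x["p"],2),np.round(x["xy"],1),np.round(px2w(c,*x["xy"],h),4))
    # color masks at lever top height
    hsv=cv2.cvtColor(col,cv2.COLOR_RGB2HSV)
    z=c["z_map"];K=np.array(c["intrinsics"]);v,u=np.mgrid[:420,:560]
    P=np.stack([(u-K[0,2])/K[0,0]*z,(v-K[1,2])/K[1,1]*z,z],-1).reshape(-1,3)
    W=((P-np.array(c["t"]))@np.array(c["R"])).reshape(420,560,3)
    loc=(abs(W[...,0]-.51)<.12)&(abs(W[...,1]-.02)<.16)
    b=(hsv[...,0]>100)&(hsv[...,0]<125)&(hsv[...,1]>120)&(abs(W[...,2]-.092)<.012)&(abs(W[...,1]-.25)<.25)&(abs(W[...,0]-.52)<.2)
    r,g=[((hsv[...,0]<7)|(hsv[...,0]>174))&(hsv[...,1]>150)&(hsv[...,2]>70),(hsv[...,0]>45)&(hsv[...,0]<80)&(hsv[...,1]>120)]
    for nm,m in(("red",r),("green",g)):
        m=m&loc&(abs(W[...,2]-.072)<.006)
        p=W[m]
        if len(p)<8: print(nm,"few",len(p));continue
        q=p[:,:2]; ctr=q.mean(0);_,s,vt=np.linalg.svd(q-ctr);d=vt[0];d=d*np.sign(d@-xd)
        a=np.arctan2(d@yd,d@-xd);print(n,nm,len(p),"ctr",np.round(ctr,4),"ang",round(a,3))
    # cover rear edge
    p=W[b][:,:2]
    if len(p): print(n,"cover yd range",np.round(np.percentile((p-CC)@yd,[.5,99.5]),4))
E
python3 look.py a
```

```text
7.5 [0.5183 0.0911 0.2544]
scene red_pivot 0.97 [273.7 189.1] [ 0.533  -0.0498  0.063 ]
scene red_tip 0.67 [244.3 123.6] [0.3901 0.0642 0.063 ]
scene red_tip 0.61 [242.3 168.9] [ 0.453  -0.0404  0.063 ]
scene green_tip 0.84 [271.2 146. ] [0.4716 0.0414 0.063 ]
scene green_tip 0.59 [321.7 107.2] [0.5088 0.1939 0.063 ]
scene cover_tab 0.7 [373.8 205.4] [ 0.7242 -0.0101  0.105 ]
scene cover_tab 0.66 [321.5 103.4] [0.5194 0.1658 0.105 ]
scene red 166 ctr [ 0.4914 -0.0485] ang 0.044
scene green 199 ctr [0.4979 0.0405] ang 0.034
scene cover yd range [0.1151 0.4126]
side red_pivot 0.7 [284.4 249.9] [ 0.5387 -0.0478  0.063 ]
side red_tip 0.94 [324. 257.] [ 0.4533 -0.0486  0.063 ]
side red_tip 0.58 [197.4 292.4] [0.6815 0.1007 0.063 ]
side green_tip 0.56 [308.8 292.1] [0.4672 0.0474 0.063 ]
side green_tip 0.37 [339.6 194.5] [ 0.4501 -0.2467  0.063 ]
side red 140 ctr [ 0.4885 -0.0447] ang 0.026
side green 203 ctr [0.4951 0.0449] ang 0.02
side cover yd range [0.1164 0.3258]
```

View pics/scene_a.png

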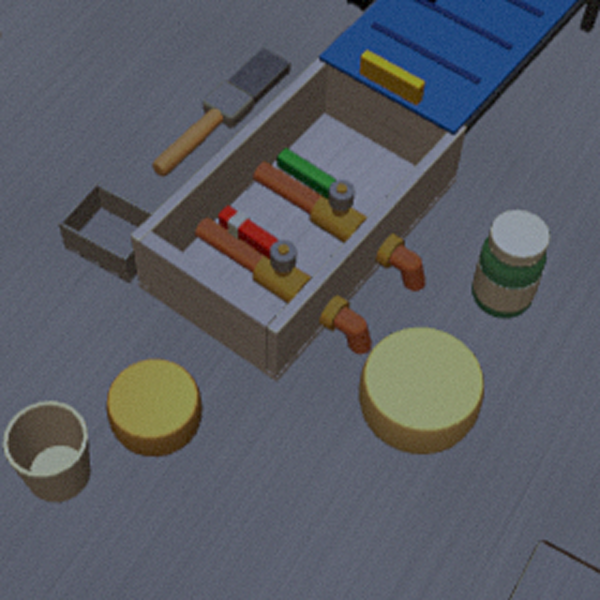

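View pics/side_a.png

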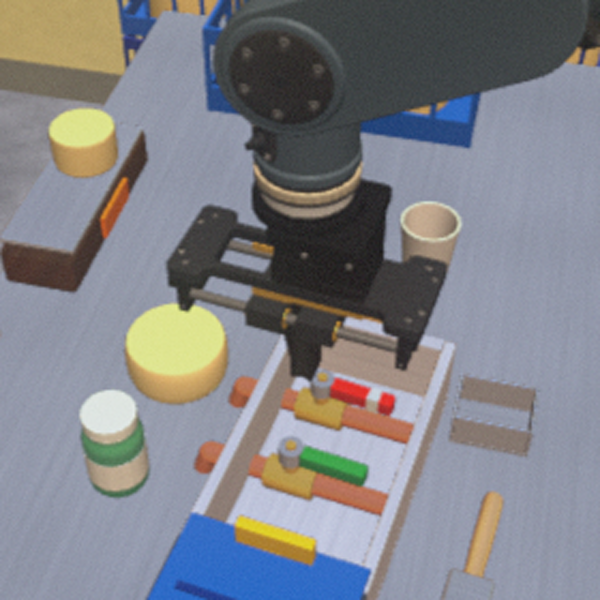

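The cover is open, trailing edge at box y ≈ +130 mm, and both levers point along box -x at about 0 rad. Box centre is about (0.5075, 0.021). Next I go to a point south of the red lever.

```bash
cat >> h.py <<'E'
BC=np.array([.5075,.0215])
def b2w(x,y,z): return [*(BC+x/1000*xd+y/1000*yd),z]
E
cat > st.py <<'E'
from h import *
import sys
x,y,z=map(float,sys.argv[1:4]);p=robot.get_obs()["position"][:2]-BC
print("box xy mm",np.round([p@xd*1000,p@yd*1000],1)); plan(b2w(x,y,z))
E
python3 st.py -20 -108 .15
python3 -c "
import numpy as np
for f in np.arange(0,1.66,.157):
    o=8+15*np.sin(f)+9.5*np.cos(f);r=49
    print(round(f,2),np.round([30-r*np.cos(f)-o*np.sin(f),-70+r*np.sin(f)-o*np.cos(f)],1))"
```

```text
box xy mm [ 0.2 69.7]
t 8.0 pos [0.5158 0.0907 0.2507] d(cm) [-17.77  -1.96  10.08] r [-0.002  0.    -0.002] F [ 0.1 -0.4 -0.4] |d| 20.52
0.0 [-19.  -87.5]
0.16 [-21.5 -81.8]
0.31 [-23.3 -75.5]
0.47 [-24.2 -68.5]
0.63 [-24. -61.]
0.78 [-22.6 -53.3]
0.94 [-19.6 -45.5]
1.1 [-15.1 -38. ]
1.26 [ -9.1 -31.2]
1.41 [ -1.7 -25.4]
1.57 [  7. -21.]
```

send_rows([
  {"tx":-3,"ty":-0.4,"tz":1,"rx":0,"ry":0,"rz":0},
  {"tx":-6.5,"ty":-0.8,"tz":3,"rx":0,"ry":0,"rz":0},
  {"tx":-10.2,"ty":-1.2,"tz":4.5,"rx":0,"ry":0,"rz":0},
  {"tx":-14,"ty":-1.6,"tz":6,"rx":0,"ry":0,"rz":0},
  {"tx":-17,"ty":-2,"tz":8,"rx":0,"ry":0,"rz":0},
])

```text
time: 8.42
position: [0.4764, -0.0781, 0.1715]
tool_rot: [0.748, 0.664, 0.0, 0.001]
ft_force: [1.1, -0.1, -0.2]
grip_width: 0.0005
```

send_rows([
  {"tx":-0.8,"ty":0,"tz":1,"rx":0,"ry":0,"rz":0},
  {"tx":-0.8,"ty":0,"tz":2,"rx":0,"ry":0,"rz":0},
  {"tx":-0.8,"ty":0,"tz":2,"rx":0,"ry":0,"rz":0},
  {"tx":-0.8,"ty":0,"tz":2,"rx":0,"ry":0,"rz":0},
])

```text
time: 8.75
position: [0.4748, -0.0837, 0.1511]
tool_rot: [0.748, 0.664, -0.0, -0.001]
ft_force: [-0.6, 0.3, 0.1]
grip_width: 0.0007
```

```bash
python3 st.py -20 -108 .048; python3 look.py b
```

```text
box xy mm [ -20.2 -108.3]
t 8.75 pos [ 0.4748 -0.0837  0.1511] d(cm) [ 0.03  0.04 10.31] r [-0.002 -0.001 -0.003] F [-0.6  0.3  0.1] |d| 10.31
8.75 [ 0.4748 -0.0837  0.1511]
scene red_pivot 0.38 [372.8 207.4] [0.7186 0.0136 0.063 ]
scene red_tip 0.89 [242.4 168.5] [ 0.4526 -0.0394  0.063 ]
scene green_tip 0.82 [273.1 145.1] [0.4737 0.0456 0.063 ]
scene green_tip 0.15 [280.3 175.1] [ 0.5265 -0.0135  0.063 ]
scene cover_tab 0.61 [321.2 107. ] [0.5238 0.1564 0.105 ]
scene red 164 ctr [ 0.4912 -0.0484] ang 0.049
scene green 74 ctr [0.517  0.0374] ang 0.098
scene cover yd range [0.115  0.4133]
side red_pivot 0.55 [289.1 249.3] [ 0.5294 -0.0519  0.063 ]
side red_pivot 0.53 [323.6 258.6] [ 0.4533 -0.0441  0.063 ]
side red_tip 0.96 [325.3 258. ] [ 0.4501 -0.0466  0.063 ]
side red_tip 0.45 [268.3 324.1] [0.5272 0.1376 0.063 ]
side green_tip 0.86 [310.9 290.1] [0.464  0.0417 0.063 ]
side cover_tab 0.84 [269.4 323.4] [0.5189 0.1613 0.105 ]
side red 141 ctr [ 0.4889 -0.0447] ang 0.026
side green 205 ctr [0.4952 0.0449] ang 0.025
side cover yd range [0.1165 0.3256]
```

View pics/scene_b.png

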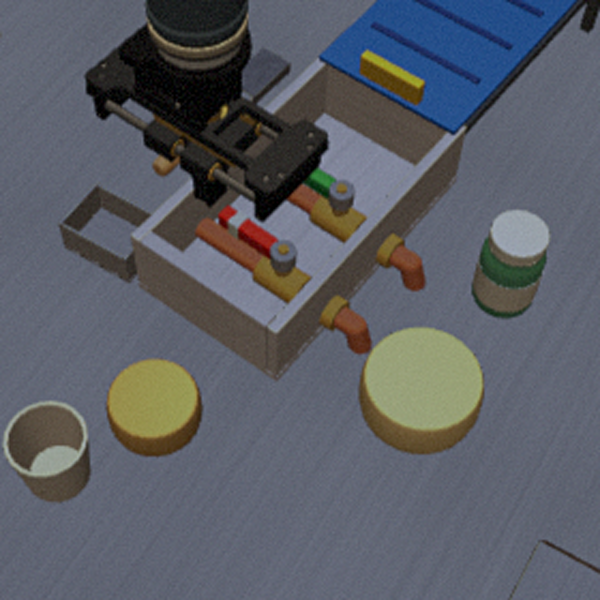

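The gripper is above the gap south of the red lever, at box (-20,-108), and the lever sits where I reckoned. Now I descend to 48-49 mm, then sweep along the arc.

send_rows([
  {"tx":0,"ty":0,"tz":2,"rx":0,"ry":0,"rz":0},
  {"tx":0,"ty":0,"tz":4.5,"rx":0,"ry":0,"rz":0},
  {"tx":0,"ty":0,"tz":7,"rx":0,"ry":0,"rz":0},
  {"tx":0,"ty":0,"tz":9,"rx":0,"ry":0,"rz":0},
  {"tx":0,"ty":0,"tz":10.2,"rx":0,"ry":0,"rz":0},
])

```text
time: 9.67
position: [0.4743, -0.0834, 0.0478]
tool_rot: [0.748, 0.664, -0.001, -0.001]
ft_force: [-0.6, -0.7, -0.3]
grip_width: 0.0001
```

send_rows([
  {"tx":0,"ty":0,"tz":0,"rx":0,"ry":0,"rz":0},
  {"tx":0,"ty":0,"tz":0,"rx":0,"ry":0,"rz":0},
])

```text
time: 9.83
position: [0.4749, -0.0836, 0.0492]
tool_rot: [0.748, 0.664, -0.0, -0.001]
ft_force: [-0.1, 0.9, -0.5]
grip_width: 0.0006
```

```bash
python3 st.py -19 -88 .048
```

```text
box xy mm [ -20.2 -108.2]
t 9.83 pos [ 0.4749 -0.0836  0.0492] d(cm) [2.02 0.11 0.12] r [-0.001 -0.    -0.002] F [-0.1  0.9 -0.5] |d| 2.02
```

send_rows([
  {"tx":1.0,"ty":0,"tz":0,"rx":0,"ry":0,"rz":0},
  {"tx":2.0,"ty":0,"tz":0,"rx":0,"ry":0,"rz":0},
  {"tx":2.6,"ty":-0.1,"tz":0,"rx":0,"ry":0,"rz":0},
  {"tx":3.3,"ty":-0.3,"tz":0,"rx":0,"ry":0,"rz":0},
  {"tx":4.0,"ty":-0.4,"tz":0,"rx":0,"ry":0,"rz":0},
])

```text
time: 10.25
position: [0.4766, -0.043, 0.0503]
tool_rot: [0.748, 0.664, 0.0, 0.001]
ft_force: [0.2, -3.1, 0.5]
grip_width: 0.0001
```

```bash
python3 st.py -24 -61 .048; python3 look.py c
```

```text
box xy mm [-23.2 -67.7]
t 10.25 pos [ 0.4766 -0.043   0.0503] d(cm) [ 0.67 -0.08  0.23] r [ 0.002  0.001 -0.001] F [ 0.2 -3.1  0.5] |d| 0.71
10.25 [ 0.4766 -0.043   0.0503]
scene red_pivot 0.94 [276.1 192.2] [ 0.5409 -0.0537  0.063 ]
scene red_tip 0.65 [256.6 163.1] [ 0.4697 -0.0127  0.063 ]
scene green_tip 0.62 [270.1 145.3] [0.4687 0.0418 0.063 ]
scene green_tip 0.5 [255.4 162.3] [ 0.4665 -0.0122  0.063 ]
scene red 49 ctr [ 0.5018 -0.0344] ang 0.72
scene green 57 ctr [0.4869 0.0351] ang 1.519
scene cover yd range [0.1151 0.4131]
side red_pivot 0.97 [288.  248.5] [ 0.5321 -0.0535  0.063 ]
side red_tip 0.79 [315.  268.5] [ 0.4661 -0.0139  0.063 ]
side red_tip 0.33 [337.4 192.9] [ 0.456  -0.2509  0.063 ]
side green_tip 0.89 [310.  290.3] [0.4657 0.0426 0.063 ]
side cover_tab 0.71 [270.4 322.3] [0.5177 0.1586 0.105 ]
side red 147 ctr [ 0.4951 -0.0273] ang 0.486
side green 205 ctr [0.4949 0.0449] ang 0.03
side cover yd range [0.1165 0.3258]
```

View pics/scene_c.png

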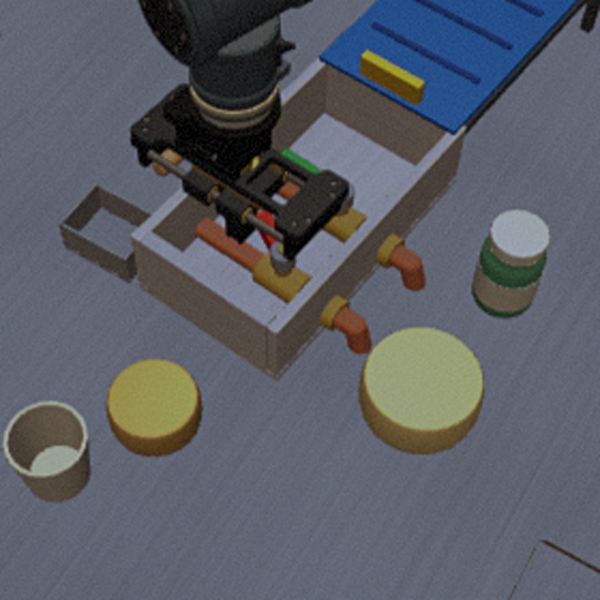

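The lever has turned about 0.49 rad, as the arc model predicted, and green is still. I continue.

send_rows([
  {"tx":0.7,"ty":-0.1,"tz":0.1,"rx":0,"ry":0,"rz":0},
  {"tx":1.4,"ty":0.1,"tz":0.1,"rx":0,"ry":0,"rz":0},
  {"tx":2.2,"ty":0.4,"tz":0.1,"rx":0,"ry":0,"rz":0},
  {"tx":3.0,"ty":0.8,"tz":0.1,"rx":0,"ry":0,"rz":0},
  {"tx":3.6,"ty":1.4,"tz":0.1,"rx":0,"ry":0,"rz":0},
])

```text
time: 11.17
position: [0.4935, -0.0081, 0.0484]
tool_rot: [0.748, 0.664, -0.001, -0.001]
ft_force: [-0.9, -2.0, -0.2]
grip_width: 0.001
```

```bash
python3 st.py 7 -23 .049
```

```text
box xy mm [-10.5 -31. ]
t 11.17 pos [ 0.4935 -0.0081  0.0484] d(cm) [ 0.8   1.75 -0.06] r [-0.002 -0.    -0.001] F [-0.9 -2.  -0.2] |d| 1.92
```

send_rows([
  {"tx":0.3,"ty":0.5,"tz":0,"rx":0,"ry":0,"rz":0},
  {"tx":0.5,"ty":0.9,"tz":0,"rx":0,"ry":0,"rz":0},
  {"tx":0.7,"ty":1.3,"tz":0,"rx":0,"ry":0,"rz":0},
  {"tx":0.7,"ty":1.7,"tz":0,"rx":0,"ry":0,"rz":0},
  {"tx":0.7,"ty":1.8,"tz":0,"rx":0,"ry":0,"rz":0},
])

```text
time: 11.58
position: [0.5133, -0.0043, 0.0485]
tool_rot: [0.748, 0.664, 0.0, -0.0]
ft_force: [-2.0, 0.8, 0.1]
grip_width: 0.0004
```

```bash
python3 st.py 7 -23 .049; python3 look.py d|grep -v cover
```

```text
box xy mm [  8.7 -25. ]
t 11.58 pos [ 0.5133 -0.0043  0.0485] d(cm) [ 0.2  -0.18 -0.05] r [-0.    -0.001 -0.002] F [-2.   0.8  0.1] |d| 0.27
11.58 [ 0.5133 -0.0043  0.0485]
scene red_pivot 0.67 [273.4 192.4] [ 0.5366 -0.0569  0.063 ]
scene red_tip 0.54 [293.2 162. ] [0.5319 0.029  0.063 ]
scene red_tip 0.35 [270.5 188.3] [ 0.5266 -0.0515  0.063 ]
scene red 145 ctr [ 0.5332 -0.0157] ang 1.512
green few 1
side red_pivot 0.55 [287.5 245.6] [ 0.535  -0.0612  0.063 ]
side red_tip 0.6 [279.6 274.9] [0.5333 0.0196 0.063 ]
side green_tip 0.74 [311.9 287.1] [0.4635 0.034  0.063 ]
side green_tip 0.7 [291.5 294.8] [0.4991 0.0619 0.063 ]
side red 48 ctr [0.5304 0.0134] ang 1.303
side green 207 ctr [0.4951 0.0449] ang 0.035
```

View pics/side_d.png

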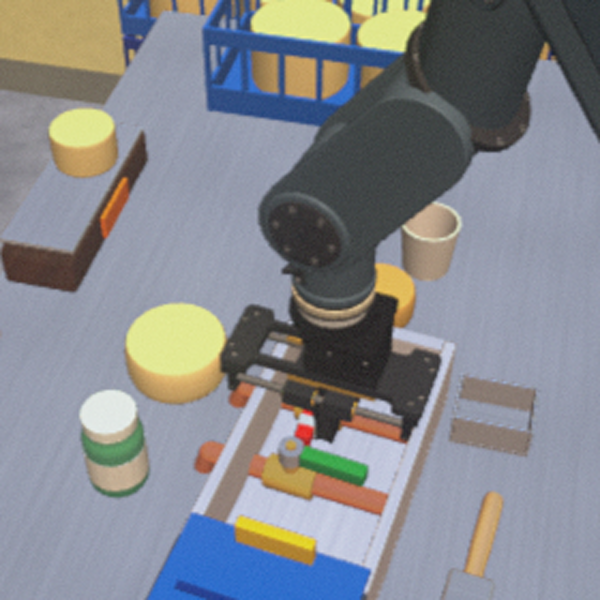

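The lever now points almost straight to +y, with green untouched. I press on in small steps until the stop is felt.

send_rows([
  {"tx":0,"ty":0.2,"tz":0,"rx":0,"ry":0,"rz":0},
  {"tx":0,"ty":0.4,"tz":0,"rx":0,"ry":0,"rz":0},
  {"tx":0,"ty":0.4,"tz":0,"rx":0,"ry":0,"rz":0},
])

```text
time: 12.33
position: [0.5165, -0.0048, 0.0485]
tool_rot: [0.748, 0.664, -0.0, -0.0]
ft_force: [-1.1, 1.1, 0.8]
grip_width: 0.0003
```

send_rows([
  {"tx":0,"ty":0.2,"tz":0,"rx":0,"ry":0,"rz":0},
  {"tx":0,"ty":0.4,"tz":0,"rx":0,"ry":0,"rz":0},
  {"tx":0,"ty":0.4,"tz":0,"rx":0,"ry":0,"rz":0},
])

```text
time: 12.58
position: [0.517, -0.0048, 0.0483]
tool_rot: [0.748, 0.664, -0.003, -0.003]
ft_force: [-7.4, 0.9, 5.6]
grip_width: -0.0
```

```bash
python3 look.py e|grep -v cover
```

```text
12.58 [ 0.517  -0.0048  0.0483]
scene red_pivot 0.56 [270.2 189.9] [ 0.5281 -0.0551  0.063 ]
scene red 151 ctr [ 0.5361 -0.0159] ang -1.553
green few 1
side red_pivot 0.53 [286.8 251.4] [ 0.5328 -0.045   0.063 ]
side red_tip 0.67 [280.  271.8] [0.5343 0.0117 0.063 ]
side green_tip 0.94 [311.2 287.8] [0.4645 0.036  0.063 ]
side red 44 ctr [0.535  0.0128] ang 1.381
side green 207 ctr [0.4954 0.045 ] ang 0.019
```

View pics/scene_e.png

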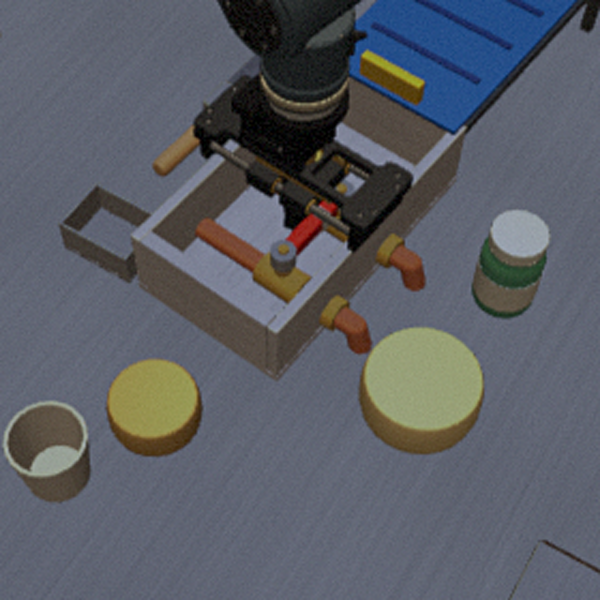

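The stop is felt: 7.4 N with no further motion, and the lever angle is about 1.57. I back away along -x, then rise.

send_rows([
  {"tx":-0.2,"ty":-1.0,"tz":0,"rx":0,"ry":0,"rz":0},
  {"tx":-0.5,"ty":-2.4,"tz":0,"rx":0,"ry":0,"rz":0},
  {"tx":-0.8,"ty":-2.8,"tz":-1,"rx":0,"ry":0,"rz":0},
  {"tx":-0.8,"ty":-2.8,"tz":-4,"rx":0,"ry":0,"rz":0},
  {"tx":-0.8,"ty":-2.8,"tz":-8,"rx":0,"ry":0,"rz":0},
])

```text
time: 13.5
position: [0.4908, -0.0104, 0.128]
tool_rot: [0.748, 0.664, -0.001, -0.002]
ft_force: [0.8, -0.7, -0.5]
grip_width: 0.001
```

send_rows([
  {"tx":-1,"ty":0,"tz":-3.5,"rx":0,"ry":0,"rz":0},
  {"tx":-3,"ty":0,"tz":-6.5,"rx":0,"ry":0,"rz":0},
  {"tx":-6,"ty":0,"tz":-9,"rx":0,"ry":0,"rz":0},
  {"tx":-9,"ty":0,"tz":-11,"rx":0,"ry":0,"rz":0},
  {"tx":-12.5,"ty":0,"tz":-12,"rx":0,"ry":0,"rz":0},
])

```text
time: 13.92
position: [0.4792, -0.1361, 0.253]
tool_rot: [0.747, 0.664, 0.002, 0.004]
ft_force: [1.6, -0.5, -0.1]
grip_width: -0.0001
```

send_rows([
  {"tx":-3.5,"ty":0,"tz":0,"rx":0,"ry":0,"rz":0},
  {"tx":-7,"ty":0,"tz":0,"rx":0,"ry":0,"rz":0},
  {"tx":-10,"ty":0,"tz":0,"rx":0,"ry":0,"rz":0},
  {"tx":-11,"ty":0,"tz":0,"rx":0,"ry":0,"rz":0},
  {"tx":-11,"ty":0,"tz":0,"rx":0,"ry":0,"rz":0},
])

```text
time: 14.33
position: [0.4646, -0.2468, 0.2495]
tool_rot: [0.749, 0.662, 0.0, 0.002]
ft_force: [0.5, -0.6, 0.9]
grip_width: 0.0003
```

```bash
python3 look.py f; python3 - <<'E'
from h import *
for n in("scene","side"):
    c=robot.camera(n)
    for l in("brine_jar","cup","cheese_pale","cheese_brown","rind_brush","salt_tin"):
        for x in robot.tip_of(l,n)[:1]: print(n,l,round(x["p"],2),np.round(px2w(c,*x["xy"],0),3))
E
```

```text
14.33 [ 0.4646 -0.2468  0.2495]
scene red_pivot 0.74 [271.3 191.3] [ 0.5317 -0.0568  0.063 ]
scene red_pivot 0.57 [272.3 144.4] [0.4713 0.0463 0.063 ]
scene red_tip 0.71 [296.3 165.9] [0.5423 0.0236 0.063 ]
scene green_tip 0.98 [271.7 146.4] [0.4731 0.041  0.063 ]
scene green_tip 0.75 [279. 175.] [ 0.5241 -0.0146  0.063 ]
scene cover_tab 0.78 [322.  106.4] [0.5244 0.1588 0.105 ]
scene red 153 ctr [ 0.5363 -0.0137] ang 1.554
scene green 190 ctr [0.4987 0.0406] ang 0.047
scene cover yd range [0.1146 0.4136]
side red_pivot 0.87 [285.9 247.9] [ 0.5369 -0.0541  0.063 ]
side red_pivot 0.54 [293.3 293.6] [0.4963 0.0583 0.063 ]
side red_tip 0.59 [280.8 274. ] [0.5314 0.0168 0.063 ]
side green_tip 0.8 [308.3 290.7] [0.4688 0.0443 0.063 ]
side cover_tab 0.9 [270.9 322.3] [0.5168 0.1584 0.105 ]
side red 131 ctr [ 0.5318 -0.0114] ang 1.566
side green 200 ctr [0.4949 0.0448] ang 0.026
side cover yd range [0.1167 0.3254]
scene brine_jar 0.97 [ 0.71   0.068 -0.   ]
scene cheese_pale 0.8 [ 0.694 -0.086  0.   ]
scene cheese_brown 0.9 [ 0.503 -0.23   0.   ]
scene rind_brush 0.91 [0.354 0.096 0.   ]
side brine_jar 0.75 [0.702 0.061 0.   ]
side cup 0.94 [ 0.456 -0.304  0.   ]
side cheese_pale 0.65 [ 0.701 -0.087  0.   ]
side cheese_brown 0.86 [ 0.504 -0.214  0.   ]
side rind_brush 0.65 [0.351 0.1   0.   ]
side salt_tin 0.76 [ 0.356 -0.089  0.   ]
```

View pics/scene_f.png

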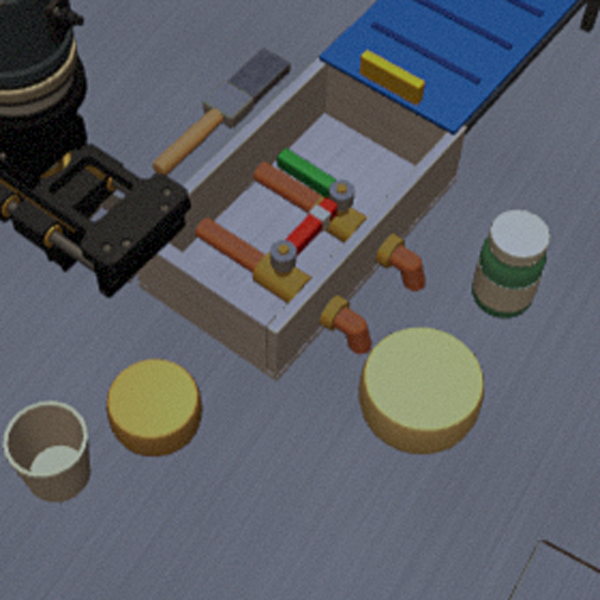

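View pics/side_f.png

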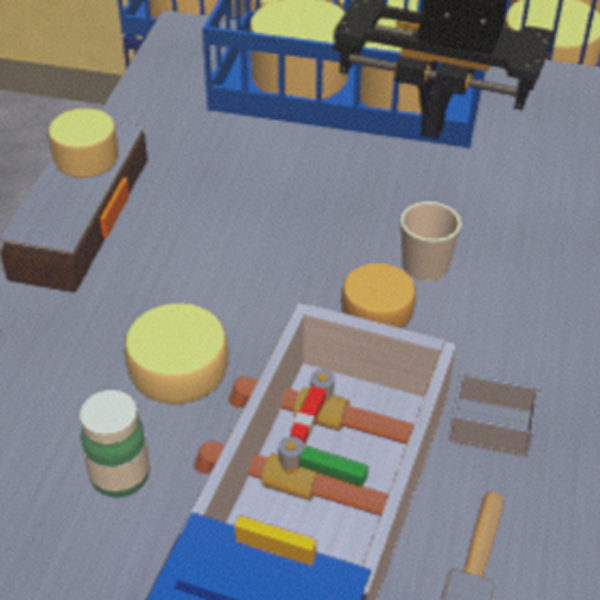

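Both pictures show the cover open, the red lever pointing at the cover (1.55–1.57 rad) and green and the loose things in place. The arm is clear, so I hand in.

```bash
python3 -c "
from rig import robot
print(robot.hand_in())"
```

```text
the job is handed in; nothing more can be done
None
```

The job is handed in with the cover open and the red lever shut. `hand_in` gives no verdict, so this rests on my own checks. I pushed with closed fingertips throughout, taking about 15 s of the 50 s allowed.

- **Cover:** I pushed it by the yellow tab to its stop, where the force rose to about 28 N with no further travel. Afterwards its trailing edge measured near box y = +130 mm, which is the fully open position.
- **Red lever:** I swept it a quarter turn until 7 N built up with no more motion. After I backed off, the two cameras read 1.554 and 1.566 rad.
- **Green lever:** It read 0.02 to 0.05 rad, the same as when first seen after opening the cover.
- **Loose things:** The pictures show none of them moved. Network positions agreed with the start to within about 13 mm, which is those networks' usual scatter. The cup and the salt tin were each checked by one camera only.
- **Arm:** It finished at about 0.25 m height, clear of everything, with no significant force reading.

Nothing failed. The only disagreements were single network reports: some false detections, and a pivot position a few mm off the fitted box. I used the box fit in their place.

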